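Mount a cut panel for inspection and hold the torch on it

ROBOT

A 6-joint arm with a two-finger parallel gripper is mounted at the origin on the work surface. World frame = base frame: x ahead of the robot, y to its left, z up, the work surface at z = 0. Lengths are in m, angles in rad, forces in N, time in s.
With the tool pointing down it reaches from about 0.375 to 0.9 m from the base axis. Payload 3.1 kg.
Tool frame: the origin (TCP) lies on the centre line of the jaws, within the pads' length; the fingertips stand robot.tip_reach ahead of it and the grasp point (between the pads) is the TCP (robot.tip_reach is the distance from the TCP to the fingertips, in m); z points along the fingers, y is the direction in which the jaws open and shut (so a half turn about z gives the same grasp; the last joint's range is limited). The gripper opens to 87 mm and grips with 3 to 60 N. Pads are 19 mm wide; open, the fingers measure 117 mm over their backs; the gripper's body (75 mm by 190 mm) begins 51 mm behind the grasp point.
Start: joints at [1.077, 0.527, 1.433, -0, 1.181, -0.178], TCP at [0.193, 0.594, 0.242] pointing down, gripper open.
Joint ranges: [-3.08, 3.08], [-0.75, 2.2], [0.22, 2.44], [-1.43, 4.57], [0, 2.65], [-2.85, 2.85]. Speed limits (rad/s): [2.79, 2.79, 3.14, 3.14, 3.14, 3.14].

INTERFACE

Orientations are given as a unit quaternion [x, y, z, w].
In Python, from rig import telemetry, viewer, robot gives the robot as it stands. The module is installed in compiled form; this text tells all that it offers.
- The arm moves only by the tool step_arm, never from a script. Its argument "targets" is a list of rows, each an object of numbers: "dx", "dy", "dz": the shift along the tool's x, y, z in m; "rx", "ry", "rz": the turn, a rotation vector about the tool's x, y, z in degrees. In form: [{"dx": .., "dy": .., "dz": .., "rx": .., "ry": .., "rz": ..}, ...]. A call has exactly 5 rows; each row is the pose to reach, as a shift and turn from the pose measured when the call began, along the tool's axes at that moment; what a row does not reach only later rows make up. A row lasts 1/8 s, in which the tool goes at most 62.5 mm and 10.7 degrees, less where a joint would pass 70% of its speed; a pose out of reach is approached as far as the arm can. A call with a gripper value outside its range is refused whole. "gripper" is the opening, from 0 (shut) to 1 (fully open), set as the call begins (left out, the last holds). The fingers move at their own pace and stop on an object; "force" is the grip in N (left out, the last holds). Time passes only in rows, so rows that repeat a pose let the fingers close, or fill a call up. It gives the time, the measured TCP pose, the force and the opening at its end, in the units of the state.
- telemetry.get_obs(): the state, without advancing time (a new reading comes with each control period).
- viewer.camera(name): name is "side" or "top"; returns a dict with "img" (420x560x3 uint8, blue, green, red), "depth" (420x560 float32, m along the optical axis (not along the pixel's ray), 0 where there is no reading), "K" (3x3 intrinsics, pixels), "R" (3x3) and "t" (3): a world point X has camera coordinates R X + t. Camera axes: x right, y down, z forward; pixel columns grow to the right and rows downward; lengths in m; the calibration is good to about 2 mm. A picture is of the moment at which its call begins.
- robot.hand_in(): hands the job in, once; it reports no verdict.
The state is a dict: "time": time; "q": joint angles; "joint_velocities": joint speeds; "joint_torque": joint torques, N m; "position": TCP position; "tool_rot": TCP orientation; "ft_force": force on the tool from outside, world axes, zero at the start; "moment": the same for the moment, N m; "grip_width": finger opening in m.
Only numpy, scipy, OpenCV 4.12 (cv2) and the standard library are available. Lean on these libraries where they do the work, as an engineer would, in place of code of your own. Each camera call takes 0.05 s, during which the arm holds its last target.

TASK

Draw the white panel out of the wooden block, slide it down upright into the empty slot of the aluminium stand until it is fully home, and let go of it. Then draw the torch out of its holder, turn it from upright to a slant of about 45 degrees with the lens end lower, and hold it raised with the lens about 10 cm from the middle of the panel, in front of a broad face and pointing at that middle. Finish while holding it still there, without putting it down at the end, and leave the other things on the table where they are.

Things in the scene. Friction and masses are not known exactly. Their poses are not given: they have to be found in the camera images.
- panel_mid (a point): Centre of the loose white plastic panel: a stiff flat slab 8 mm thick (its x), 100 mm wide (its y), 90 mm high (its z, up), with dark round marks on both faces; about 80 g. It starts standing on its 100 mm edge in the groove of the wooden block, its top edge 100 mm above the table. The two faces, and the two ways round, are equivalent.
- block_groove (a point): Middle of the groove floor, 10 mm above the table, of the fixed wooden block (70 x 70 mm, 35 mm high) in which the panel starts. The groove runs along the block's y, is open at both ends, 11 mm wide and 25 mm deep. x is across the groove, z up.
- slot_floor (a point): Middle of the slot floor, 10 mm above the table, of the fixed aluminium inspection stand (foot 90 x 160 x 10 mm with a slotted upstand about 48 mm by 142 mm over all, top 40 mm above the table). The slot takes the panel's long lower edge: it is 10.4 mm wide (along x), 104 mm long (along y) and 30 mm deep, its uppermost 8 mm flaring out by 3.8 mm on every side. z is up. Fully home, the panel's centre is 45 mm above this point and 60 mm of the panel shows.
- torch_mid (a point): Point on the axis of the loose pocket torch, half-way along its length. Dark metal, round, 130 mm long, about 110 g: head 34 mm across for the first 34 mm from the lens, tapering to a 26 mm body at 46 mm from the lens; the body, 84 mm long, runs on to the tail, with a 16 mm rubber button 3 mm high on it. It starts standing in the holder with the lens down and the tail up. z runs along the axis from lens to tail.
- torch_lens (a point): Centre of the torch's flat lens face, 65 mm from torch_mid along -z of the torch. It starts about 8 mm above the table.
- beam_point (a point): A point in the air on the torch's axis, 100 mm straight in front of the lens: where it points at 10 cm.
- holder_mouth (a point): Centre of the mouth, 50 mm above the table, of the torch's fixed grey plastic holder: a round open cup 56 mm across outside on an 80 x 80 x 6 mm foot; its inside is about 44 mm across and 42 mm deep.
- panel: The same panel; origin at the middle of its lower edge.
- torch: The same torch; origin at the centre of the lens, z from lens to tail.
- tin: Bystander: steel tin can, 74 mm across, 105 mm high; origin under its centre.
- glue: Bystander: white bottle with black cap, 48 mm across, 130 mm high; origin under its centre.
- carton: Bystander: white carton 90 x 120 x 75 mm high; origin under its centre.
- driver: Bystander: screwdriver lying on the table between robot and stand, along its x, under 35 mm high.
- tape: Bystander: empty cardboard tape core lying flat between robot and stand, 90 mm across, 22 mm high; origin under its centre.
- pliers: Bystander: red-handled pliers lying on the table, 240 mm long along x, 16 mm high.
- caliper: Bystander: steel sliding caliper lying on the table, 200 mm long along x, 11 mm high.

How it is judged:
On the way, in this order (a step that is already met when the one before it is completed fails the run):
1. the panel stands fully home in the stand's slot and is let go, the torch still in its holder (z of panel_mid in the frame of slot_floor between 0.04 and 0.049 m and horizontal distance between panel_mid and slot_floor below 0.006 m and angle between panel_mid's own z axis and vertical below 0.1 rad and angle between the x axis of panel_mid and the x axis of slot_floor, either way round below 0.1 rad and contact force between the fingers and panel below 0.1 N and distance between torch_lens and holder_mouth below 0.055 m), for 0.2 s.
2. the torch is drawn up out of the holder in the gripper (height (world z) of torch_lens above 0.058 m and contact force between the fingers and torch above 0.3 N), for 0.1 s.
At the end, for the whole second after the job is handed in: Panel untouched in the slot, within 4 mm of home, 6 deg of upright and in line. Torch held still, lens lower, 27-63 deg from upright, lens 85 mm or more up, 55-170 mm from the panel centre, 30 mm off its mid-plane; point 100 mm ahead of the lens within 50 mm of that centre (z of panel_mid in the frame of slot_floor between 0.04 and 0.049 m and horizontal distance between panel_mid and slot_floor below 0.006 m and angle between panel_mid's own z axis and vertical below 0.1 rad and angle between the x axis of panel_mid and the x axis of slot_floor, either way round below 0.1 rad and contact force between each of the arm, the fingers, torch and panel below 0.1 N and contact force between the fingers and torch above 0.3 N and angle between torch_mid's own z axis and vertical between 0.48 and 1.1 rad and height (world z) of torch_lens above 0.085 m and distance between torch_lens and panel_mid between 0.055 and 0.17 m and (x of torch_lens in the frame of panel_mid above 0.03 m or x of torch_lens in the frame of panel_mid below -0.03 m) and distance between beam_point and panel_mid below 0.05 m and linear speed of each of torch, panel below 0.02 m/s and angular speed of torch below 0.15 rad/s); the arm keeps its last pose, push and grip.
It fails at once if a bystander is pushed more than 30 mm from its place (distance of any of tin, glue, carton, driver, tape, pliers, caliper from where it was at the start of the episode above 0.03 m).
It also fails if it takes over 56 s, if anything falls off the work surface, if the arm or the gripper's body presses on something with over 40 N, if the wrist force passes 120 N, or if a joint passes its speed limit or range.

## Working session

There is one attempt and no reset: what is moved stays moved. The work goes in short steps, Python scripts to look and compute and a tool call to move; the robot and the scene stay as the last step left them, time stands still between calls to the robot, and variables do not carry over. Pictures are saved under pics/ and viewed, and the job is handed in when it is done.

Besides the shell and the picture viewer there is one more tool, called after "Call:" by a JSON object that holds its "name" and its "arguments", one argument or row to a line. step_arm: Moves the arm, as the interface text tells. Its arguments: {"type":"object","properties":{"targets":{"type":"array"},"gripper":{"type":"number"},"force":{"type":"number"}},"required":["targets"]}

```bash
mkdir -p pics; ls
python3 - <<'E'
from rig import telemetry, viewer, robot
import cv2,numpy as np
o=telemetry.get_obs()
for k,v in o.items(): print(k,np.round(v,3))
print(robot.tip_reach, dir(robot))
for n in("side","top"):
    c=viewer.camera(n); cv2.imwrite(f"pics/{n}0.png",c["img"]); print(n,c["K"].round(1).tolist(),c["R"].round(4).tolist(),c["t"].round(4).tolist(), (-c["R"].T@c["t"]).round(3))
    np.savez(f"{n}0.npz",**c)
E
```

```text
pics
time 0.0
q [ 1.078  0.528  1.434 -0.     1.181 -0.178]
joint_velocities [-0.    -0.002  0.    -0.001 -0.001 -0.001]
joint_torque [ 1.0000e-03 -4.4005e+01 -1.7659e+01  6.3000e-02  5.8000e-02 -0.0000e+00]
position [0.193 0.594 0.241]
tool_rot [ 0.157  0.988 -0.001 -0.   ]
ft_force [ 0.992 -0.798  0.111]
moment [-0.001 -0.024  0.022]
grip_width 0.087
0.019 ['Unreachable', '__class__', '__delattr__', '__dict__', '__dir__', '__doc__', '__eq__', '__format__', '__ge__', '__getattribute__', '__getstate__', '__gt__', '__hash__', '__init__', '__init_subclass__', '__le__', '__lt__', '__module__', '__ne__', '__new__', '__reduce__', '__reduce_ex__', '__repr__', '__setattr__', '__sizeof__', '__str__', '__subclasshook__', '__weakref__', 'hand_in', 'tip_reach']
side [[514.2, 0.0, 279.1], [0.0, 514.2, 207.8], [0.0, 0.0, 1.0]] [[0.8665, -0.4992, 0.0017], [-0.3768, -0.6563, -0.6536], [0.3274, 0.5657, -0.7568]] [-0.516, 0.236, 1.1592] [ 0.157 -0.758  1.032]
top [[462.3, 0.0, 281.5], [0.0, 462.3, 205.1], [0.0, 0.0, 1.0]] [[0.0086, -1.0, 0.0026], [-0.9874, -0.0089, -0.158], [0.158, -0.0012, -0.9874]] [0.003, 0.581, 1.2405] [0.378 0.01  1.317]
```

View pics/side0.png

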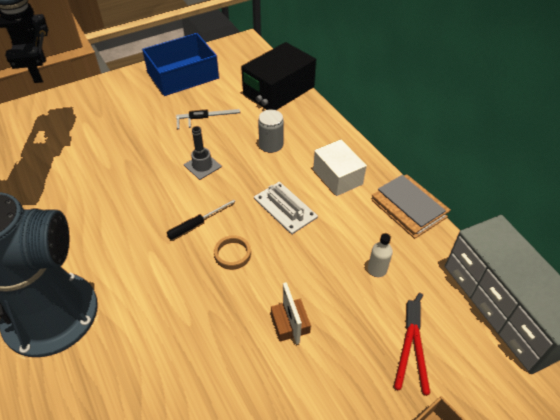

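View pics/top0.png

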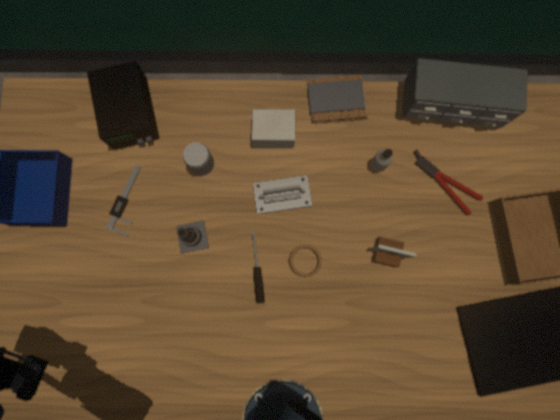

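The side view shows the torch at (200,150), the stand at (286,206) and the panel at (291,313). In the top view they are at (191,236), (282,194) and (396,250). I'll enlarge these areas.

```bash
cat > h.py <<'E'
import numpy as np,cv2
def load(n,i=0): return dict(np.load(f"{n}{i}.npz"))
def ray(c,u,v):
    d=c["R"].T@np.linalg.inv(c["K"])@np.array([u,v,1.]); o=-c["R"].T@c["t"]; return o,d
def onz(c,u,v,z):
    o,d=ray(c,u,v); return o+d*(z-o[2])/d[2]
def proj(c,X):
    p=c["K"]@(c["R"]@np.asarray(X,float)+c["t"]); return p[:2]/p[2]
def cloud(c):
    h,w=c["depth"].shape; u,v=np.meshgrid(np.arange(w),np.arange(h))
    P=np.stack([u,v,np.ones_like(u)],-1)@np.linalg.inv(c["K"]).T*c["depth"][...,None]
    return (P-c["t"])@c["R"]
def crop(c,x0,y0,w,h,s,fn):
    im=c["img"][y0:y0+h,x0:x0+w]; im=cv2.convertScaleAbs(im,alpha=1.5)
    cv2.imwrite(fn,cv2.resize(im,None,fx=s,fy=s,interpolation=cv2.INTER_CUBIC))
E
python3 - <<'E'
from h import *
S=load("side");T=load("top")
def comp(c,boxes,fn):
    out=[]
    for x,y in boxes:
        out.append(cv2.resize(cv2.convertScaleAbs(c["img"][y:y+80,x:x+80],alpha=1.4),(400,400),interpolation=cv2.INTER_CUBIC))
    return out
a=comp(T,[(355,210),(242,154)],0);b=comp(S,[(252,275),(246,166)],0)
cv2.imwrite("pics/c1.png",np.hstack(a)); cv2.imwrite("pics/c2.png",np.hstack(b))
P=cloud(T)
for n,(x,y,w,h) in dict(panel=(360,225,60,50),stand=(245,170,72,48),torch=(170,215,45,42)).items():
    q=P[y:y+h,x:x+w].reshape(-1,3); q=q[q[:,2]>-.05]
    print(n,np.histogram(q[:,2],bins=np.arange(-.005,.16,.01))[0])
    for zl,zh in((.03,.045),(.085,.105),(.12,.15)):
        m=q[(q[:,2]>zl)&(q[:,2]<zh)]
        if len(m)>5: print(zl,len(m),m.mean(0).round(4),m.min(0).round(3),m.max(0).round(3))
E
```

```text
panel [1918  274   29  158  384   15   20   16   20   15  112   18    0    0
    0    0]
0.03 522 [ 0.4538 -0.29    0.0368] [ 0.416 -0.337  0.03 ] [ 0.496 -0.246  0.045]
0.085 127 [ 0.4537 -0.2951  0.0997] [ 0.44  -0.343  0.085] [ 0.469 -0.246  0.105]
stand [1503 1284  206  123  317    8    0    0    0    0    0    0    0    0
    0    0]
0.03 407 [0.6172 0.007  0.0381] [ 0.591 -0.058  0.03 ] [0.644 0.072 0.045]
torch [1006  510   25   32   28  116   16    8    8   10    6    8    9   10
   79    4]
0.03 48 [0.4908 0.2485 0.037 ] [0.468 0.234 0.03 ] [0.516 0.279 0.045]
0.085 16 [0.4883 0.2538 0.0934] [0.48  0.249 0.085] [0.502 0.262 0.103]
0.12 96 [0.4918 0.2611 0.1391] [0.48  0.249 0.12 ] [0.505 0.274 0.147]
```

View pics/c1.png

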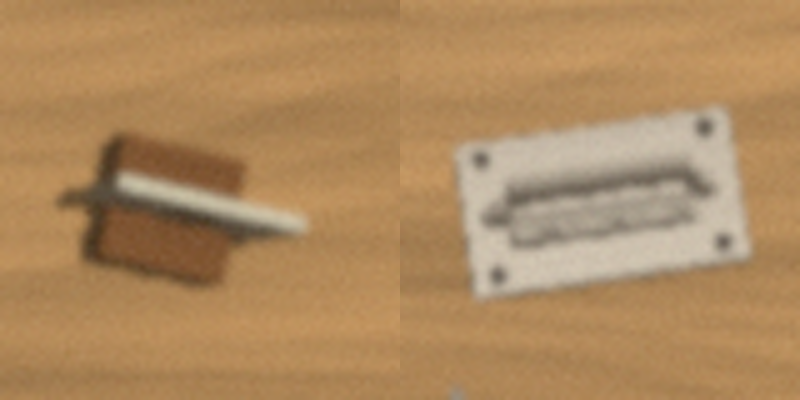

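View pics/c2.png

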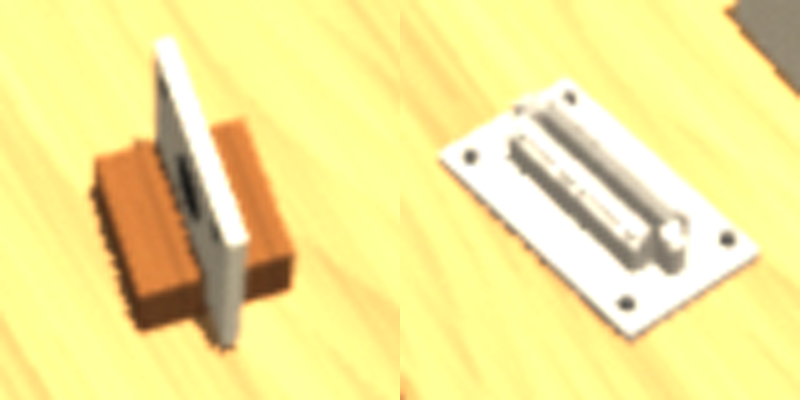

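```bash
cat > m.py <<'E'
from h import *
S=load("side");T=load("top")
def mask(c,box,f):
    x,y,w,h=box; m=np.zeros(c["img"].shape[:2],np.uint8)
    hsv=cv2.cvtColor(c["img"],cv2.COLOR_BGR2HSV); m[y:y+h,x:x+w]=(f(hsv)[y:y+h,x:x+w]*255).astype(np.uint8)
    m=cv2.morphologyEx(m,cv2.MORPH_CLOSE,np.ones((3,3)))
    n,l,s,_=cv2.connectedComponentsWithStats(m); k=1+np.argmax(s[1:,4]); return (l==k).astype(np.uint8)
def rect(c,m,z):
    cn=max(cv2.findContours(m,cv2.RETR_EXTERNAL,cv2.CHAIN_APPROX_NONE)[0],key=cv2.contourArea)[:,0]
    W=np.array([onz(c,u,v,z)[:2] for u,v in cn],np.float32); return cv2.minAreaRect(W*1000)
for n,c,bs,bp in(("top",T,(242,154,80,80),(355,210,80,80)),("side",S,(246,166,80,80),(252,275,80,80))):
    m=mask(c,bs,lambda h:h[...,1]<75); print(n,"stand",m.sum(),rect(c,m,.01))
    v=60 if n=="top" else 140
    m=mask(c,bp,lambda h:(h[...,1]<75)&(h[...,2]>(115 if n=="top" else 190))); print(n,"panel",m.sum(),rect(c,m,.1))
    cv2.imwrite(f"pics/m{n}.png",cv2.resize(m*255,None,fx=1,fy=1))
E
python3 m.py
python3 - <<'E'
from h import *
T=load("top");S=load("side")
crop(T,160,206,80,80,5,"pics/t1.png"); crop(S,170,115,80,80,5,"pics/t2.png")
a=cv2.imread("pics/t1.png");b=cv2.imread("pics/t2.png");cv2.imwrite("pics/t.png",np.hstack([a,b]))
h=cv2.cvtColor(T["img"],cv2.COLOR_BGR2HSV);print(h[238:256:2,375:415:3,1]);print(h[238:256:2,375:415:3,2])
E
```

```text
top stand 1732 ((619.1915283203125, 7.5159912109375), (91.28691101074219, 160.3263702392578), 9.071647644042969)
top panel 115 ((455.69036865234375, -296.14141845703125), (97.10184478759766, 8.337624549865723), 76.85572052001953)
side stand 1614 ((614.6503295898438, 4.525848388671875), (91.8974380493164, 164.08023071289062), 9.290220260620117)
side panel 168 ((453.16790771484375, -298.08935546875), (98.6984634399414, 8.420026779174805), 77.20564270019531)
[[131 150 148 146 135 139 134 130 126 129 129 131 133 131]
 [133 143 154 153 164 155 148 137 136 133 131 134 133 133]
 [141 146 153 150 152 151 156 151 154 148 131 131 131 129]
 [137  98  95 128 154 166 167 160 150 148 132 129 131 132]
 [102  62  44  54  73 104 128 150 155 158 134 131 135 133]
 [ 80  65  42  43  46  49  60  76 105 134 132 128 133 129]
 [107 115  88  74  62  43  47  46  54  68  95 112 127 128]
 [160 146 138 126 105 100  73  52  48  48  48  57  76  98]
 [139 152 156 158 148 138 109 137  71  60  53  47  48  53]]
[[111  68  93 101 106 110 116 120 123 123 121 123 125 125]
 [ 86  64  88  90  90  94  98 106 114 121 127 126 127 128]
 [ 74  68  90  92  89  88  88  91  96 102 125 127 125 127]
 [ 67  86 110  98  93  89  87  91  90  93 126 127 125 124]
 [ 65  99 138 133 122 105  98  95  92  95 126 127 128 128]
 [ 64  75 109 125 138 140 135 117 104 105 131 136 134 132]
 [ 62  62  61  72  87 113 129 140 138 132 139 139 139 138]
 [ 59  84  76  75  61  56  70  93 117 134 144 147 144 140]
 [ 66  89  90  89  79  72  63  56  68  81 102 120 138 143]]
```

View pics/t.png

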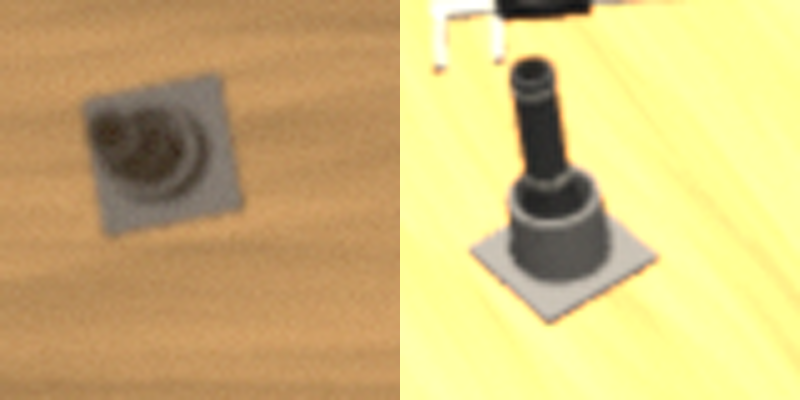

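```bash
cat > g.py <<'E'
# usage: python3 g.py x y z azimuth_of_tool_y_deg [tilt_deg tilt_dir_deg]  -> shift/turn in tool axes
import sys,json,numpy as np
from scipy.spatial.transform import Rotation as Ro
from rig import telemetry
def goal(az,tilt=0,td=0):
    a=np.radians(az); y=np.array([np.cos(a),np.sin(a),0]); z=np.array([0,0,-1.]); x=np.cross(y,z)
    R=np.stack([x,y,z],1); t=np.radians(td)
    # tilt: fingers lean so that they point toward azimuth td
    ax=np.cross([0,0,-1.],[np.cos(t),np.sin(t),0]); return Ro.from_rotvec(ax*np.radians(tilt))*Ro.from_matrix(R)
if __name__=="__main__":
    a=list(map(float,sys.argv[1:])); o=telemetry.get_obs()
    R=Ro.from_quat(o["tool_rot"]); Rg=goal(*a[3:])
    d=R.inv().apply(np.array(a[:3])-o["position"]); rv=np.degrees((R.inv()*Rg).as_rotvec())
    n=max(np.linalg.norm(d)/.0625,np.linalg.norm(rv)/10.7)
    M=R.as_matrix()
    print("t",o["time"],"pos",np.round(o["position"],4),"yaz",np.degrees(np.arctan2(M[1,1],M[0,1])).round(2),"zax",M[:,2].round(3),"q",np.round(o["q"],3),"F",np.round(o["ft_force"],1),"w",np.round(o["grip_width"],4))
    print("shift",d.round(4),"turn",rv.round(2),"rows",n.round(2))
    open("log.jsonl","a").write(json.dumps(dict(q=list(map(float,o["q"])),p=list(map(float,o["position"])),r=list(map(float,o["tool_rot"]))))+"\n")
E
python3 g.py .48 .2 .25 40; python3 g.py .4545 -.297 .25 -13
```

```text
t 0.1 pos [0.1932 0.5938 0.2407] yaz 71.96 zax [-0.001 -0.002 -1.   ] q [ 1.078  0.528  1.434  0.     1.181 -0.178] F [ 0.3 -0.2  0.1] w 0.0867
shift [-0.3946 -0.2856 -0.0089] turn [-1.100e-01  1.000e-02  3.196e+01] rows 7.8
t 0.1 pos [0.1932 0.5938 0.2407] yaz 71.96 zax [-0.001 -0.002 -1.   ] q [ 1.078  0.528  1.434  0.     1.181 -0.178] F [ 0.3 -0.2  0.1] w 0.0867
shift [-0.5243 -0.7661 -0.0081] turn [-1.000e-01  6.000e-02  8.496e+01] rows 14.85
```

Call:
{"name": "step_arm", "arguments": {
  "targets": [
    {"dx": -0.05, "dy": -0.036, "dz": 0, "rz": 5},
    {"dx": -0.1, "dy": -0.072, "dz": 0, "rz": 10},
    {"dx": -0.15, "dy": -0.108, "dz": 0, "rz": 15},
    {"dx": -0.2, "dy": -0.145, "dz": 0, "rz": 20},
    {"dx": -0.25, "dy": -0.181, "dz": 0, "rz": 25}
  ],
  "gripper": 1
}}

```text
invalid input
```

```bash
python3 g.py .48 0.0 .22 10
```

```text
t 0.1 pos [0.1932 0.5938 0.2407] yaz 71.96 zax [-0.001 -0.002 -1.   ] q [ 1.078  0.528  1.434  0.     1.181 -0.178] F [ 0.3 -0.2  0.1] w 0.0867
shift [-0.4566 -0.4757  0.0214] turn [-1.100e-01  4.000e-02  6.196e+01] rows 10.56
```

Call:
{"name": "step_arm", "arguments": {
  "targets": [
    {"dx": -0.05, "dy": -0.036, "dz": 0, "rx": 0, "ry": 0, "rz": 5},
    {"dx": -0.1, "dy": -0.072, "dz": 0, "rx": 0, "ry": 0, "rz": 10},
    {"dx": -0.15, "dy": -0.108, "dz": 0, "rx": 0, "ry": 0, "rz": 15},
    {"dx": -0.2, "dy": -0.145, "dz": 0, "rx": 0, "ry": 0, "rz": 20},
    {"dx": -0.25, "dy": -0.181, "dz": 0, "rx": 0, "ry": 0, "rz": 25}
  ]
}}

```text
time: 0.72
position: [0.3756, 0.3425, 0.2407]
tool_rot: [0.368, 0.93, -0.001, -0.0]
ft_force: [1.7, 0.5, 0.1]
grip_width: 0.0868
```

```bash
python3 g.py .48 0.0 .22 10
```

```text
t 0.725 pos [0.3756 0.3425 0.2407] yaz 46.81 zax [-0.001 -0.002 -1.   ] q [ 5.200e-01  3.730e-01  1.721e+00 -1.000e-03  1.049e+00 -2.970e-01] F [1.7 0.5 0.1] w 0.0868
shift [-0.3105 -0.1782  0.0213] turn [-0.11  0.06 36.81] rows 5.74
```

Call:
{"name": "step_arm", "arguments": {
  "targets": [
    {"dx": -0.05, "dy": -0.03, "dz": 0, "rx": 0, "ry": 0, "rz": 7},
    {"dx": -0.1, "dy": -0.06, "dz": 0, "rx": 0, "ry": 0, "rz": 14},
    {"dx": -0.15, "dy": -0.09, "dz": 0.01, "rx": 0, "ry": 0, "rz": 20},
    {"dx": -0.2, "dy": -0.12, "dz": 0.01, "rx": 0, "ry": 0, "rz": 25},
    {"dx": -0.25, "dy": -0.16, "dz": 0.02, "rx": 0, "ry": 0, "rz": 32}
  ]
}}

```text
time: 1.35
position: [0.4493, 0.055, 0.2218]
tool_rot: [0.611, 0.791, -0.0, 0.001]
ft_force: [-0.6, -0.7, -0.4]
grip_width: 0.0868
```

```bash
python3 g.py .4545 -.297 .18 -13
```

```text
t 1.35 pos [0.4493 0.055  0.2218] yaz 14.61 zax [ 0.002 -0.002 -1.   ] q [-0.125  0.327  1.873 -0.002  0.94  -0.378] F [-0.6 -0.7 -0.4] w 0.0868
shift [-0.3419 -0.0838  0.0426] turn [ 0.09  0.12 27.61] rows 5.67
```

Call:
{"name": "step_arm", "arguments": {
  "targets": [
    {"dx": -0.06, "dy": -0.015, "dz": 0, "rx": 0, "ry": 0, "rz": 6},
    {"dx": -0.12, "dy": -0.03, "dz": 0, "rx": 0, "ry": 0, "rz": 12},
    {"dx": -0.18, "dy": -0.045, "dz": 0.01, "rx": 0, "ry": 0, "rz": 18},
    {"dx": -0.24, "dy": -0.06, "dz": 0.02, "rx": 0, "ry": 0, "rz": 24},
    {"dx": -0.3, "dy": -0.073, "dz": 0.03, "rx": 0, "ry": 0, "rz": 27.6}
  ]
}}

```text
time: 1.98
position: [0.4539, -0.2551, 0.1921]
tool_rot: [0.783, 0.621, 0.0, 0.001]
ft_force: [1.4, 0.2, -0.2]
grip_width: 0.0869
```

```bash
python3 g.py .4545 -.297 .13 -13
```

```text
t 1.975 pos [ 0.4539 -0.2551  0.1921] yaz -13.16 zax [ 0.001 -0.002 -1.   ] q [-0.727  0.457  1.746 -0.     0.937 -0.497] F [ 1.4  0.2 -0.2] w 0.0869
shift [-0.0406  0.01    0.0621] turn [ 0.09  0.07 -0.16] rows 1.2
```

Call:
{"name": "step_arm", "arguments": {
  "targets": [
    {"dx": -0.04, "dy": 0.01, "dz": 0.03, "rx": 0, "ry": 0, "rz": 0},
    {"dx": -0.041, "dy": 0.01, "dz": 0.065, "rx": 0, "ry": 0, "rz": 0},
    {"dx": -0.041, "dy": 0.01, "dz": 0.095, "rx": 0, "ry": 0, "rz": 0},
    {"dx": -0.041, "dy": 0.01, "dz": 0.114, "rx": 0, "ry": 0, "rz": 0},
    {"dx": -0.041, "dy": 0.01, "dz": 0.114, "rx": 0, "ry": 0, "rz": 0}
  ]
}}

```text
time: 2.6
position: [0.4534, -0.2966, 0.0765]
tool_rot: [0.784, 0.621, -0.0, -0.001]
ft_force: [-0.4, -0.1, 0.0]
grip_width: 0.0871
```

```bash
python3 g.py .4545 -.297 .078 -13
python3 - <<'E'
from rig import viewer
from h import *
ims=[]
for n,x,y in(("top",340,200),("side",240,250)):
    c=viewer.camera(n); np.savez(f"{n}1.npz",**c); crop(c,x,y,100,100,4,f"pics/g{n}.png"); ims.append(cv2.imread(f"pics/g{n}.png"))
cv2.imwrite("pics/g.png",np.hstack(ims))
E
```

```text
t 2.6 pos [ 0.4534 -0.2966  0.0765] yaz -13.17 zax [-0.002  0.001 -1.   ] q [-0.786  0.669  1.769 -0.     0.706 -0.555] F [-0.4 -0.1  0. ] w 0.0871
shift [-0.0001  0.0012 -0.0015] turn [-0.12 -0.06 -0.17] rows 0.03
```

View pics/g.png

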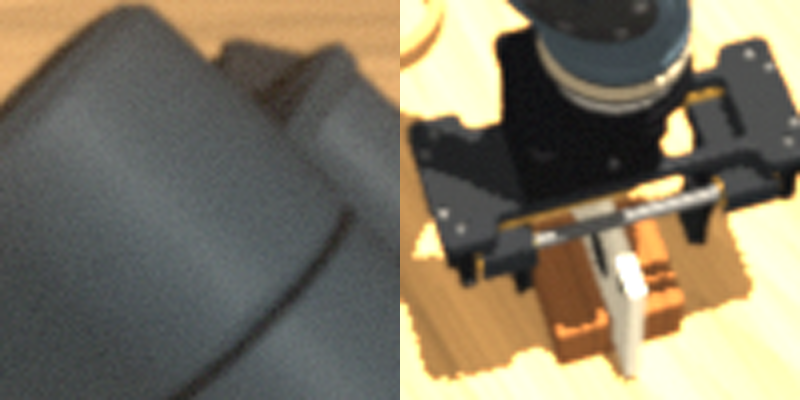

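The side view shows the panel between the open fingers, with the near panel edge at about (398,341). The arm hides it in the top view. I'll close the gripper.

Call:
{"name": "step_arm", "arguments": {
  "targets": [
    {"dx": 0, "dy": 0, "dz": 0, "rx": 0, "ry": 0, "rz": 0},
    {"dx": 0, "dy": 0, "dz": 0, "rx": 0, "ry": 0, "rz": 0},
    {"dx": 0, "dy": 0, "dz": 0, "rx": 0, "ry": 0, "rz": 0},
    {"dx": 0, "dy": 0, "dz": 0, "rx": 0, "ry": 0, "rz": 0},
    {"dx": 0, "dy": 0, "dz": 0, "rx": 0, "ry": 0, "rz": 0}
  ],
  "gripper": 0,
  "force": 25
}}

```text
time: 3.32
position: [0.4546, -0.2975, 0.0784]
tool_rot: [0.783, 0.621, 0.0, 0.001]
ft_force: [-0.4, -0.3, 0.1]
grip_width: 0.0447
```

Call:
{"name": "step_arm", "arguments": {
  "targets": [
    {"dx": 0, "dy": 0, "dz": 0, "rx": 0, "ry": 0, "rz": 0},
    {"dx": 0, "dy": 0, "dz": 0, "rx": 0, "ry": 0, "rz": 0},
    {"dx": 0, "dy": 0, "dz": 0, "rx": 0, "ry": 0, "rz": 0},
    {"dx": 0, "dy": 0, "dz": 0, "rx": 0, "ry": 0, "rz": 0},
    {"dx": 0, "dy": 0, "dz": 0, "rx": 0, "ry": 0, "rz": 0}
  ]
}}

```text
time: 3.95
position: [0.4546, -0.2975, 0.0783]
tool_rot: [0.783, 0.621, 0.0, 0.001]
ft_force: [0.4, -0.3, -1.1]
grip_width: 0.0077
```

```bash
python3 g.py .4545 -.297 .078 -13
```

```text
t 3.95 pos [ 0.4546 -0.2975  0.0783] yaz -13.15 zax [ 0.001 -0.002 -1.   ] q [-0.785  0.666  1.768 -0.     0.706 -0.555] F [ 0.4 -0.3 -1.1] w 0.0077
shift [ 0.0005 -0.0002  0.0003] turn [ 0.1   0.07 -0.15] rows 0.02
```

Call:
{"name": "step_arm", "arguments": {
  "targets": [
    {"dx": 0, "dy": 0, "dz": -0.01, "rx": 0, "ry": 0, "rz": 0},
    {"dx": 0, "dy": 0, "dz": -0.03, "rx": 0, "ry": 0, "rz": 0},
    {"dx": 0, "dy": 0, "dz": -0.055, "rx": 0, "ry": 0, "rz": 0},
    {"dx": 0, "dy": 0, "dz": -0.085, "rx": 0, "ry": 0, "rz": 0},
    {"dx": 0, "dy": 0, "dz": -0.11, "rx": 0, "ry": 0, "rz": 0}
  ]
}}

```text
time: 4.58
position: [0.4544, -0.2973, 0.19]
tool_rot: [0.783, 0.621, 0.0, 0.002]
ft_force: [0.4, -0.1, -1.6]
grip_width: 0.0076
```

```bash
python3 g.py .617 0.006 .17 9.2
```

```text
t 4.575 pos [ 0.4544 -0.2973  0.19  ] yaz -13.15 zax [ 0.002 -0.002 -1.   ] q [-0.785  0.486  1.694 -0.     0.959 -0.556] F [ 0.4 -0.1 -1.6] w 0.0076
shift [0.3324 0.0892 0.0197] turn [  0.12   0.13 -22.35] rows 5.52
```

Call:
{"name": "step_arm", "arguments": {
  "targets": [
    {"dx": 0.055, "dy": 0.015, "dz": 0, "rx": 0, "ry": 0, "rz": -4},
    {"dx": 0.11, "dy": 0.03, "dz": 0, "rx": 0, "ry": 0, "rz": -8},
    {"dx": 0.165, "dy": 0.045, "dz": 0, "rx": 0, "ry": 0, "rz": -12},
    {"dx": 0.22, "dy": 0.06, "dz": 0.005, "rx": 0, "ry": 0, "rz": -16},
    {"dx": 0.275, "dy": 0.075, "dz": 0.01, "rx": 0, "ry": 0, "rz": -20}
  ]
}}

```text
time: 5.2
position: [0.5908, -0.045, 0.1804]
tool_rot: [0.663, 0.749, -0.0, 0.002]
ft_force: [1.0, -0.6, -1.4]
grip_width: 0.0076
```

```bash
python3 g.py .617 0.006 .165 9.2
```

```text
t 5.2 pos [ 0.5908 -0.045   0.1804] yaz 6.98 zax [ 0.003 -0.003 -1.   ] q [-0.264  0.558  1.578 -0.002  1.002 -0.384] F [ 1.  -0.6 -1.4] w 0.0076
shift [0.0475 0.0322 0.0153] turn [ 0.14  0.18 -2.22] rows 0.95
```

Call:
{"name": "step_arm", "arguments": {
  "targets": [
    {"dx": 0.015, "dy": 0.01, "dz": 0.005, "rx": 0.1, "ry": 0.2, "rz": -1},
    {"dx": 0.03, "dy": 0.02, "dz": 0.01, "rx": 0.1, "ry": 0.2, "rz": -2},
    {"dx": 0.0475, "dy": 0.032, "dz": 0.015, "rx": 0.1, "ry": 0.2, "rz": -2.2},
    {"dx": 0.0475, "dy": 0.032, "dz": 0.015, "rx": 0.1, "ry": 0.2, "rz": -2.2},
    {"dx": 0.0475, "dy": 0.032, "dz": 0.015, "rx": 0.1, "ry": 0.2, "rz": -2.2}
  ]
}}

```text
time: 5.82
position: [0.6165, 0.0052, 0.1652]
tool_rot: [0.649, 0.761, 0.0, 0.0]
ft_force: [0.3, -0.2, -0.2]
grip_width: 0.0074
```

```bash
python3 g.py .617 0.006 .165 9.2
python3 - <<'E'
from rig import viewer
from h import *
ims=[]
for n,x,y in(("top",232,144),("side",236,140)):
    c=viewer.camera(n); np.savez(f"{n}2.npz",**c); crop(c,x,y,100,100,4,f"pics/g{n}.png"); ims.append(cv2.imread(f"pics/g{n}.png"))
cv2.imwrite("pics/g2.png",np.hstack(ims))
E
```

```text
t 5.825 pos [0.6165 0.0052 0.1652] yaz 9.14 zax [ 0.  0. -1.] q [-0.173  0.608  1.525  0.     1.009 -0.332] F [ 0.3 -0.2 -0.2] w 0.0074
shift [0.0007 0.0006 0.0002] turn [ 0.01 -0.   -0.06] rows 0.01
```

View pics/g2.png

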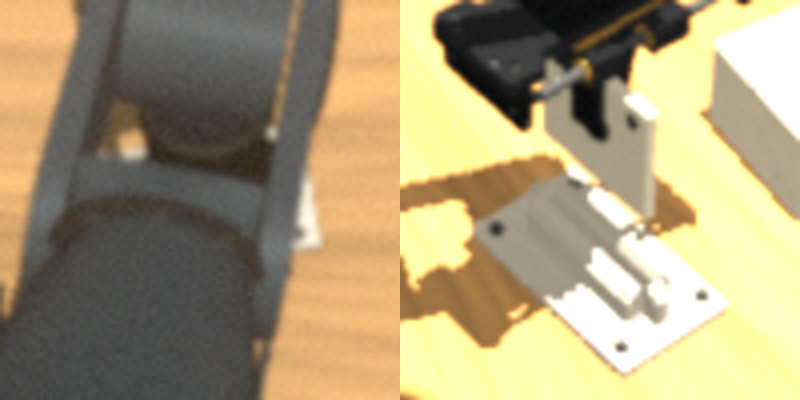

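```bash
python3 - <<'E' 2>&1 | grep -v panel
from m import *
a=np.radians(9.2); ex=np.array([np.cos(a),np.sin(a)]);ey=np.array([-ex[1],ex[0]]); c0=np.array([.617,.006])
for n,c,bs in(("top",T,(242,154,80,80)),("side",S,(246,166,80,80))):
    for th in(60,75,90):
        m=mask(c,bs,lambda h:h[...,1]<th)
        cn=max(cv2.findContours(m,cv2.RETR_EXTERNAL,cv2.CHAIN_APPROX_NONE)[0],key=cv2.contourArea)[:,0]
        W=np.array([onz(c,u,v,.01)[:2] for u,v in cn])-c0; X=W@ex*1e3;Y=W@ey*1e3
        r=[]
        for A,B,s,lim in((X,Y,1,60),(X,Y,-1,60),(Y,X,1,30),(Y,X,-1,30)):
            k=(s*A>(30 if A is X else 60))&(abs(B)<lim); p=np.polyfit(B[k],A[k],1); r+= [np.median(A[k]).round(1),np.degrees(p[0]).round(1)]
        print(n,th,"x+",r[:2],"x-",r[2:4],"y+",r[4:6],"y-",r[6:])
E
```

```text
top stand 1732 ((619.1915283203125, 7.5159912109375), (91.28691101074219, 160.3263702392578), 9.071647644042969)
side stand 1614 ((614.6503295898438, 4.525848388671875), (91.8974380493164, 164.08023071289062), 9.290220260620117)
top 60 x+ [np.float64(44.3), np.float64(0.1)] x- [np.float64(-40.9), np.float64(0.2)] y+ [np.float64(78.5), np.float64(-0.2)] y- [np.float64(-76.7), np.float64(0.2)]
top 75 x+ [np.float64(46.5), np.float64(0.1)] x- [np.float64(-41.7), np.float64(0.0)] y+ [np.float64(79.6), np.float64(-1.7)] y- [np.float64(-77.6), np.float64(-1.1)]
top 90 x+ [np.float64(47.2), np.float64(0.1)] x- [np.float64(-43.1), np.float64(0.3)] y+ [np.float64(80.8), np.float64(-0.2)] y- [np.float64(-79.1), np.float64(0.8)]
side 60 x+ [np.float64(40.5), np.float64(0.2)] x- [np.float64(-46.7), np.float64(-0.1)] y+ [np.float64(75.8), np.float64(0.1)] y- [np.float64(-81.5), np.float64(0.6)]
side 75 x+ [np.float64(42.1), np.float64(-0.0)] x- [np.float64(-47.2), np.float64(0.1)] y+ [np.float64(77.3), np.float64(1.0)] y- [np.float64(-82.0), np.float64(-0.6)]
side 90 x+ [np.float64(42.5), np.float64(-0.1)] x- [np.float64(-48.4), np.float64(0.3)] y+ [np.float64(78.1), np.float64(1.1)] y- [np.float64(-83.1), np.float64(0.1)]
```

Call:
{"name": "step_arm", "arguments": {
  "targets": [
    {"dx": 0, "dy": 0, "dz": 0.025, "rx": 0, "ry": 0, "rz": 0},
    {"dx": 0, "dy": 0, "dz": 0.05, "rx": 0, "ry": 0, "rz": 0},
    {"dx": 0, "dy": 0, "dz": 0.057, "rx": 0, "ry": 0, "rz": 0},
    {"dx": 0, "dy": 0, "dz": 0.061, "rx": 0, "ry": 0, "rz": 0},
    {"dx": 0, "dy": 0, "dz": 0.064, "rx": 0, "ry": 0, "rz": 0}
  ],
  "force": 12
}}

```text
time: 6.55
position: [0.6173, 0.0048, 0.1022]
tool_rot: [0.649, 0.761, 0.001, 0.001]
ft_force: [0.0, 0.1, -1.3]
grip_width: 0.008
```

```bash
python3 g.py .617 0.006 .0783 9.2
python3 - <<'E'
from rig import viewer
from h import *
ims=[]
for n,x,y in(("top",232,144),("side",236,140)):
    c=viewer.camera(n); np.savez(f"{n}3.npz",**c); crop(c,x,y,100,100,4,f"pics/g{n}.png"); ims.append(cv2.imread(f"pics/g{n}.png"))
cv2.imwrite("pics/g3.png",np.hstack(ims))
E
```

```text
t 6.55 pos [0.6173 0.0048 0.1022] yaz 9.1 zax [ 0.002 -0.    -1.   ] q [-0.173  0.695  1.564  0.     0.88  -0.332] F [ 0.   0.1 -1.3] w 0.008
shift [ 0.0013 -0.0001  0.0239] turn [ 0.12  0.03 -0.1 ] rows 0.38
```

View pics/g3.png

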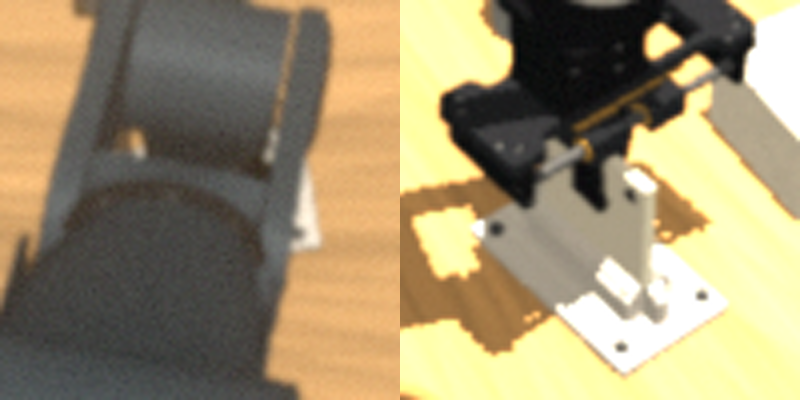

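The side view shows the panel's lower edge inside the slot mouth, around (640,290), with no contact force. I'll keep going down.

Call:
{"name": "step_arm", "arguments": {
  "targets": [
    {"dx": 0, "dy": 0, "dz": 0.003, "rx": 0, "ry": 0, "rz": 0},
    {"dx": 0, "dy": 0, "dz": 0.006, "rx": 0, "ry": 0, "rz": 0},
    {"dx": 0, "dy": 0, "dz": 0.009, "rx": 0, "ry": 0, "rz": 0},
    {"dx": 0, "dy": 0, "dz": 0.012, "rx": 0, "ry": 0, "rz": 0},
    {"dx": 0, "dy": 0, "dz": 0.014, "rx": 0, "ry": 0, "rz": 0}
  ]
}}

```text
time: 7.28
position: [0.617, 0.005, 0.0877]
tool_rot: [0.649, 0.761, 0.0, 0.001]
ft_force: [0.7, -0.4, -0.8]
grip_width: 0.0078
```

```bash
python3 g.py .617 0.006 .0783 9.2
```

```text
t 7.275 pos [0.617  0.005  0.0877] yaz 9.11 zax [ 0.001  0.    -1.   ] q [-0.173  0.717  1.571  0.     0.852 -0.332] F [ 0.7 -0.4 -0.8] w 0.0078
shift [0.001  0.0001 0.0094] turn [ 0.08  0.01 -0.09] rows 0.15
```

Call:
{"name": "step_arm", "arguments": {
  "targets": [
    {"dx": 0, "dy": 0, "dz": 0.003, "rx": 0, "ry": 0, "rz": 0},
    {"dx": 0, "dy": 0, "dz": 0.005, "rx": 0, "ry": 0, "rz": 0},
    {"dx": 0, "dy": 0, "dz": 0.007, "rx": 0, "ry": 0, "rz": 0},
    {"dx": 0, "dy": 0, "dz": 0.009, "rx": 0, "ry": 0, "rz": 0},
    {"dx": 0, "dy": 0, "dz": 0.0095, "rx": 0, "ry": 0, "rz": 0}
  ]
}}

```text
time: 7.9
position: [0.617, 0.005, 0.0784]
tool_rot: [0.649, 0.761, 0.001, 0.001]
ft_force: [-0.5, 1.3, 2.1]
grip_width: 0.008
```

```bash
python3 g.py .617 0.006 .0783 9.2
```

```text
t 7.9 pos [0.617  0.005  0.0784] yaz 9.11 zax [ 0.001  0.    -1.   ] q [-0.173  0.731  1.575  0.     0.835 -0.332] F [-0.5  1.3  2.1] w 0.008
shift [0.001  0.0001 0.0001] turn [ 0.08  0.01 -0.09] rows 0.02
```

Call:
{"name": "step_arm", "arguments": {
  "targets": [
    {"dx": 0, "dy": 0, "dz": 0, "rx": 0, "ry": 0, "rz": 0},
    {"dx": 0, "dy": 0, "dz": 0, "rx": 0, "ry": 0, "rz": 0},
    {"dx": 0, "dy": 0, "dz": 0, "rx": 0, "ry": 0, "rz": 0},
    {"dx": 0, "dy": 0, "dz": 0, "rx": 0, "ry": 0, "rz": 0},
    {"dx": 0, "dy": 0, "dz": 0, "rx": 0, "ry": 0, "rz": 0}
  ],
  "gripper": 1
}}

```text
time: 8.52
position: [0.617, 0.005, 0.0783]
tool_rot: [0.649, 0.761, 0.0, 0.001]
ft_force: [-0.3, 0.3, 1.2]
grip_width: 0.0501
```

```bash
python3 g.py .617 0.006 .0783 9.2
```

```text
t 8.525 pos [0.617  0.005  0.0783] yaz 9.11 zax [ 0.001  0.    -1.   ] q [-0.173  0.731  1.575  0.     0.835 -0.332] F [-0.3  0.3  1.2] w 0.0501
shift [0.001  0.0001 0.    ] turn [ 0.08  0.01 -0.09] rows 0.02
```

Open and clear of the panel. I'll lift and go towards the torch, then check the panel.

Call:
{"name": "step_arm", "arguments": {
  "targets": [
    {"dx": 0, "dy": 0, "dz": -0.03, "rx": 0, "ry": 0, "rz": 0},
    {"dx": 0, "dy": 0, "dz": -0.08, "rx": 0, "ry": 0, "rz": 0},
    {"dx": 0, "dy": 0, "dz": -0.13, "rx": 0, "ry": 0, "rz": 0},
    {"dx": 0.03, "dy": -0.03, "dz": -0.15, "rx": 0, "ry": 0, "rz": 0},
    {"dx": 0.06, "dy": -0.06, "dz": -0.16, "rx": 0, "ry": 0, "rz": 0}
  ]
}}

```text
time: 9.15
position: [0.5481, 0.055, 0.2399]
tool_rot: [0.649, 0.761, 0.002, 0.002]
ft_force: [0.6, 0.5, 0.6]
grip_width: 0.0866
```

```bash
cat > t.py <<'E'
from h import *
# torch: tail top ring & holder from first pictures
T=load("top");S=load("side")
for n,c,b in(("top",T,(165,215,50,45)),("side",S,(180,122,45,60))):
    P=cloud(c); x,y,w,h=b; q=P[y:y+h,x:x+w].reshape(-1,3)
    for zl,zh in((.132,.145),(.07,.12),(.045,.056)):
        k=q[(q[:,2]>zl)&(q[:,2]<zh)&(abs(q[:,0]-.49)<.06)&(abs(q[:,1]-.255)<.06)]
        if len(k): print(n,zl,len(k),k.mean(0).round(4),((k.min(0)+k.max(0))/2).round(4),(np.ptp(k,0)).round(3))
    hsv=cv2.cvtColor(c["img"],cv2.COLOR_BGR2HSV)
    m=np.zeros(c["img"].shape[:2],np.uint8); m[y:y+h+15,x-5:x+w+5]=255*(hsv[...,1]<90)[y:y+h+15,x-5:x+w+5]
E
python3 t.py
python3 g.py .49 .255 .2 60
python3 - <<'E'
from rig import viewer
from h import *
ims=[]
for n,x,y in(("top",232,144),("side",236,140)):
    c=viewer.camera(n); np.savez(f"{n}4.npz",**c); crop(c,x,y,100,100,4,f"pics/g{n}.png"); ims.append(cv2.imread(f"pics/g{n}.png"))
cv2.imwrite("pics/g4.png",np.hstack(ims))
E
```

```text
top 0.132 84 [0.4928 0.2616 0.1401] [0.4931 0.2616 0.1386] [0.024 0.025 0.012]
top 0.07 41 [0.4891 0.2529 0.0959] [0.4909 0.259  0.0948] [0.022 0.02  0.049]
top 0.045 123 [0.4903 0.2547 0.0507] [0.4935 0.2597 0.0505] [0.052 0.052 0.011]
side 0.132 61 [0.4903 0.2572 0.138 ] [0.491  0.2591 0.1378] [0.027 0.03  0.011]
side 0.07 129 [0.489  0.2518 0.0947] [0.4913 0.2541 0.0941] [0.025 0.02  0.048]
side 0.045 122 [0.4902 0.2515 0.0488] [0.4921 0.257  0.0503] [0.052 0.052 0.011]
t 9.15 pos [0.5481 0.055  0.2399] yaz 9.05 zax [ 0.005 -0.    -1.   ] q [-1.030e-01  4.280e-01  1.625e+00  1.000e-03  1.084e+00 -2.610e-01] F [0.6 0.5 0.6] w 0.0866
shift [ 0.2067 -0.0261  0.0397] turn [  0.23   0.16 -50.95] rows 4.76
```

View pics/g4.png

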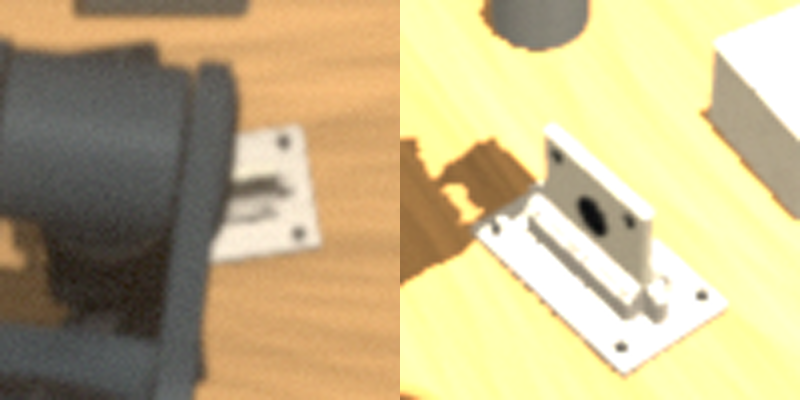

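```bash
cat > fit.py <<'E'
import json,numpy as np
from scipy.optimize import least_squares
D=[json.loads(l) for l in open("log.jsonl")]
Q=np.array([d["q"] for d in D]);P=np.array([d["p"] for d in D])
def fk(p,q):
    a2,a3,h,off,r0=p
    r=r0+a2*np.sin(q[:,1])+a3*np.sin(q[:,1]+q[:,2]); z=h+a2*np.cos(q[:,1])+a3*np.cos(q[:,1]+q[:,2])
    c,s=np.cos(q[:,0]),np.sin(q[:,0]); return np.stack([r*c-off*s,r*s+off*c,z],1)
s=least_squares(lambda p:(fk(p,Q)-P).ravel(),[.42,.4,.0,.1,0]); print(s.x.round(4),np.abs(s.fun).max())
E
python3 fit.py; python3 g.py .492 .2595 .2 60
```

```text
[ 0.5115  0.3894 -0.0418  0.1109 -0.022 ] 0.01805976505736956
t 9.25 pos [0.5442 0.0571 0.2394] yaz 9.25 zax [-0.001  0.001 -1.   ] q [-1.000e-01  4.260e-01  1.631e+00  1.000e-03  1.086e+00 -2.620e-01] F [ 0.1  0.  -0.4] w 0.0867
shift [ 0.2081 -0.019   0.0397] turn [-1.000e-02 -9.000e-02 -5.075e+01] rows 4.74
```

Call:
{"name": "step_arm", "arguments": {
  "targets": [
    {"dx": 0.045, "dy": -0.005, "dz": 0.005, "rx": 0, "ry": 0, "rz": -4},
    {"dx": 0.09, "dy": -0.01, "dz": 0.01, "rx": 0, "ry": 0, "rz": -8},
    {"dx": 0.14, "dy": -0.014, "dz": 0.015, "rx": 0, "ry": 0, "rz": -13},
    {"dx": 0.185, "dy": -0.017, "dz": 0.02, "rx": 0, "ry": 0, "rz": -18},
    {"dx": 0.208, "dy": -0.019, "dz": 0.02, "rx": 0, "ry": 0, "rz": -21}
  ]
}}

```text
time: 9.88
position: [0.4916, 0.2612, 0.219]
tool_rot: [0.496, 0.868, 0.0, -0.001]
ft_force: [-0.0, 0.7, 0.1]
grip_width: 0.0868
```

```bash
python3 g.py .492 .2595 .108 30;python3 fit.py
python3 - <<'E'
from rig import viewer
from h import *
ims=[]
for n,x,y in(("top",140,186),("side",155,100)):
    c=viewer.camera(n); np.savez(f"{n}5.npz",**c); crop(c,x,y,100,100,4,f"pics/g{n}.png"); ims.append(cv2.imread(f"pics/g{n}.png"))
cv2.imwrite("pics/g5.png",np.hstack(ims))
E
```

```text
t 9.875 pos [0.4916 0.2612 0.219 ] yaz 30.47 zax [-0.002  0.001 -1.   ] q [ 0.287  0.464  1.629  0.002  1.049 -0.246] F [-0.   0.7  0.1] w 0.0868
shift [-0.0019 -0.0004  0.111 ] turn [-0.05 -0.1   0.47] rows 1.78
[ 0.5094  0.3888 -0.0407  0.111  -0.0203] 0.018648517603488013
```

View pics/g5.png

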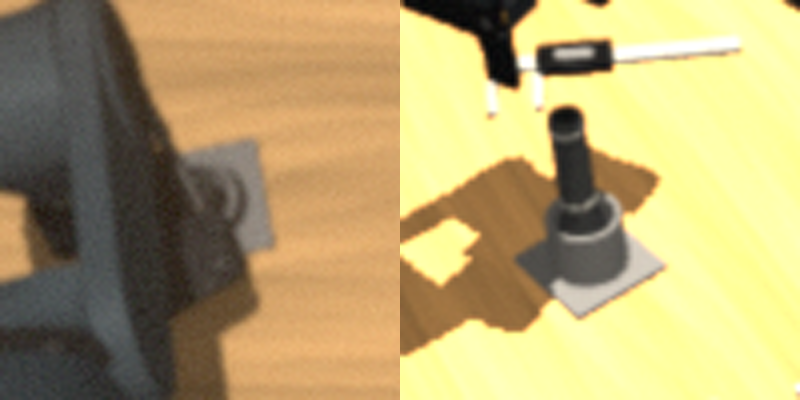

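Call:
{"name": "step_arm", "arguments": {
  "targets": [
    {"dx": -0.001, "dy": 0, "dz": 0.03, "rx": 0, "ry": 0, "rz": 0},
    {"dx": -0.002, "dy": 0, "dz": 0.06, "rx": 0, "ry": 0, "rz": 0},
    {"dx": -0.002, "dy": 0, "dz": 0.09, "rx": 0, "ry": 0, "rz": 0},
    {"dx": -0.002, "dy": 0, "dz": 0.109, "rx": 0, "ry": 0, "rz": 0},
    {"dx": -0.002, "dy": 0, "dz": 0.111, "rx": 0, "ry": 0, "rz": 0}
  ]
}}

```text
time: 10.6
position: [0.4925, 0.2583, 0.1068]
tool_rot: [0.497, 0.868, -0.001, -0.002]
ft_force: [-0.3, 0.0, 0.7]
grip_width: 0.0871
```

Call:
{"name": "step_arm", "arguments": {
  "targets": [
    {"dx": 0, "dy": 0, "dz": 0, "rx": 0, "ry": 0, "rz": 0},
    {"dx": 0, "dy": 0, "dz": 0, "rx": 0, "ry": 0, "rz": 0},
    {"dx": 0, "dy": 0, "dz": 0, "rx": 0, "ry": 0, "rz": 0},
    {"dx": 0, "dy": 0, "dz": 0, "rx": 0, "ry": 0, "rz": 0},
    {"dx": 0, "dy": 0, "dz": 0, "rx": 0, "ry": 0, "rz": 0}
  ],
  "gripper": 0,
  "force": 30
}}

```text
time: 11.22
position: [0.4925, 0.2585, 0.1071]
tool_rot: [0.497, 0.868, -0.001, -0.002]
ft_force: [0.6, 0.2, 0.8]
grip_width: 0.045
```

Call:
{"name": "step_arm", "arguments": {
  "targets": [
    {"dx": 0, "dy": 0, "dz": 0, "rx": 0, "ry": 0, "rz": 0},
    {"dx": 0, "dy": 0, "dz": 0, "rx": 0, "ry": 0, "rz": 0},
    {"dx": 0, "dy": 0, "dz": 0, "rx": 0, "ry": 0, "rz": 0},
    {"dx": 0, "dy": 0, "dz": 0, "rx": 0, "ry": 0, "rz": 0},
    {"dx": 0, "dy": 0, "dz": 0, "rx": 0, "ry": 0, "rz": 0}
  ]
}}

```text
time: 11.85
position: [0.4925, 0.2585, 0.107]
tool_rot: [0.497, 0.868, -0.001, -0.002]
ft_force: [1.1, 1.4, -0.9]
grip_width: 0.0247
```

```bash
python3 g.py .492 .2595 .108 30
```

```text
t 11.85 pos [0.4925 0.2585 0.107 ] yaz 30.35 zax [-0.003  0.    -1.   ] q [ 0.282  0.63   1.717  0.002  0.798 -0.249] F [ 1.1  1.4 -0.9] w 0.0247
shift [ 0.0012  0.0001 -0.001 ] turn [-0.16 -0.12  0.35] rows 0.04
```

Call:
{"name": "step_arm", "arguments": {
  "targets": [
    {"dx": 0, "dy": 0, "dz": -0.015, "rx": 0, "ry": 0, "rz": 0},
    {"dx": 0, "dy": 0, "dz": -0.045, "rx": 0, "ry": 0, "rz": 0},
    {"dx": 0, "dy": 0, "dz": -0.08, "rx": 0, "ry": 0, "rz": 0},
    {"dx": 0, "dy": 0, "dz": -0.12, "rx": 0, "ry": 0, "rz": 0},
    {"dx": 0, "dy": 0, "dz": -0.16, "rx": 0, "ry": 0, "rz": 0}
  ]
}}

```text
time: 12.48
position: [0.4927, 0.2583, 0.2692]
tool_rot: [0.497, 0.868, -0.001, -0.001]
ft_force: [0.2, 0.1, -2.8]
grip_width: 0.0249
```

```bash
python3 g.py .44 -.01 .27 10; python3 g.py .4774 -.017 .196 10 45 9
python3 - <<'E'
from rig import viewer
from h import *
ims=[]
for n,x,y in(("top",140,186),("side",155,60)):
    c=viewer.camera(n); np.savez(f"{n}6.npz",**c); crop(c,x,y,100,100,4,f"pics/g{n}.png"); ims.append(cv2.imread(f"pics/g{n}.png"))
cv2.imwrite("pics/g6.png",np.hstack(ims))
E
```

```text
t 12.475 pos [0.4927 0.2583 0.2692] yaz 30.35 zax [-0.003  0.    -1.   ] q [ 2.810e-01  4.040e-01  1.573e+00  1.000e-03  1.168e+00 -2.490e-01] F [ 0.2  0.1 -2.8] w 0.0249
shift [-0.2049 -0.181  -0.0008] turn [-0.16 -0.09 20.35] rows 4.37
t 12.475 pos [0.4927 0.2583 0.2692] yaz 30.35 zax [-0.003  0.    -1.   ] q [ 2.810e-01  4.040e-01  1.573e+00  1.000e-03  1.168e+00 -2.490e-01] F [ 0.2  0.1 -2.8] w 0.0249
shift [-0.23   -0.1521  0.0731] turn [-44.53  -8.85  19.26] rows 4.61
```

View pics/g6.png

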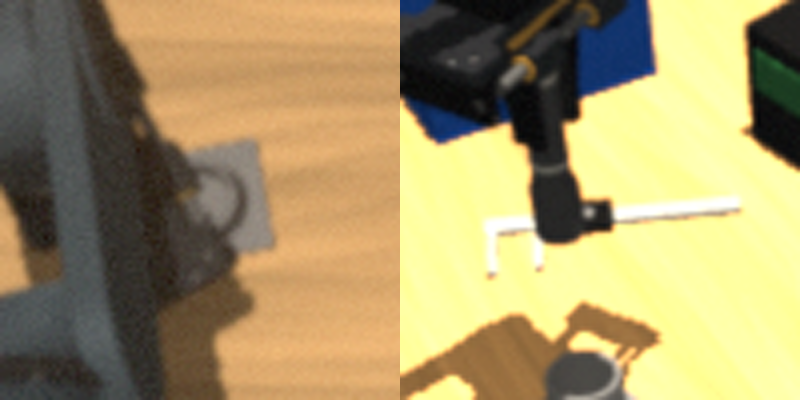

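The torch is out of the cup, hanging straight under the fingers with the lens at about (555,235) in the right-hand crop. Next I carry it over and tilt it.

```bash
python3 g.py .46 .03 .265 20 30 9
```

```text
t 12.575 pos [0.4958 0.2593 0.2728] yaz 30.36 zax [ 0.007  0.004 -1.   ] q [ 0.281  0.4    1.568  0.002  1.166 -0.249] F [ 0.6  0.3 -1. ] w 0.0248
shift [-0.1798 -0.1468  0.0067] turn [-28.38  -8.37  10.09] rows 3.72
```

Call:
{"name": "step_arm", "arguments": {
  "targets": [
    {"dx": -0.035, "dy": -0.03, "dz": 0, "rx": -5.5, "ry": -1.5, "rz": 2},
    {"dx": -0.07, "dy": -0.06, "dz": 0, "rx": -11, "ry": -3, "rz": 4},
    {"dx": -0.105, "dy": -0.09, "dz": 0, "rx": -17, "ry": -5, "rz": 6},
    {"dx": -0.14, "dy": -0.12, "dz": 0.005, "rx": -23, "ry": -6.5, "rz": 8},
    {"dx": -0.18, "dy": -0.147, "dz": 0.007, "rx": -28, "ry": -8, "rz": 10}
  ]
}}

```text
time: 13.2
position: [0.4584, 0.0439, 0.2641]
tool_rot: [0.551, 0.799, 0.173, 0.17]
ft_force: [0.3, 1.3, -1.3]
grip_width: 0.0248
```

```bash
python3 g.py .4774 -.017 .196 10 45 9
```

```text
t 13.2 pos [0.4584 0.0439 0.2641] yaz 22.08 zax [ 0.461  0.089 -0.883] q [-0.29   0.139  2.132  0.49   0.479 -1.046] F [ 0.3  1.3 -1.3] w 0.0248
shift [-0.058  -0.0362  0.0635] turn [-16.81  -2.75  10.37] rows 1.86
```

Call:
{"name": "step_arm", "arguments": {
  "targets": [
    {"dx": -0.012, "dy": -0.007, "dz": 0.012, "rx": -3.3, "ry": -0.5, "rz": 2},
    {"dx": -0.024, "dy": -0.014, "dz": 0.024, "rx": -6.6, "ry": -1, "rz": 4},
    {"dx": -0.036, "dy": -0.022, "dz": 0.038, "rx": -10, "ry": -1.6, "rz": 6},
    {"dx": -0.048, "dy": -0.03, "dz": 0.052, "rx": -13.5, "ry": -2.2, "rz": 8},
    {"dx": -0.058, "dy": -0.036, "dz": 0.0635, "rx": -16.8, "ry": -2.7, "rz": 10}
  ]
}}

```text
time: 13.82
position: [0.4721, 0.0111, 0.2088]
tool_rot: [0.578, 0.737, 0.281, 0.213]
ft_force: [-0.7, -0.1, -1.4]
grip_width: 0.0245
```

```bash
python3 g.py .4774 -.017 .196 10 45 9
```

```text
t 13.825 pos [0.4721 0.0111 0.2088] yaz 13.5 zax [ 0.637  0.168 -0.752] q [-0.517  0.35   2.34   1.777  0.49  -2.421] F [-0.7 -0.1 -1.4] w 0.0245
shift [-0.0287 -0.0095  0.0083] turn [-3.77 -3.92  2.26] rows 0.55
```

```bash
python3 g.py .4896 -.0281 .2054 -5 41.2 12
```

```text
t 13.825 pos [0.4721 0.0111 0.2088] yaz 13.5 zax [ 0.637  0.168 -0.752] q [-0.517  0.35   2.34   1.777  0.49  -2.421] F [-0.7 -0.1 -1.4] w 0.0245
shift [-0.0423  0.0037  0.0071] turn [-0.25 -1.79 18.13] rows 1.7
```

Call:
{"name": "step_arm", "arguments": {
  "targets": [
    {"dx": -0.01, "dy": 0.001, "dz": 0.001, "rx": 0, "ry": 0, "rz": 6},
    {"dx": -0.02, "dy": 0.002, "dz": 0.003, "rx": 0, "ry": 0, "rz": 12},
    {"dx": -0.03, "dy": 0.003, "dz": 0.005, "rx": 0, "ry": -0.5, "rz": 18},
    {"dx": -0.042, "dy": 0.004, "dz": 0.007, "rx": 0, "ry": -1, "rz": 18},
    {"dx": -0.042, "dy": 0.004, "dz": 0.007, "rx": 0, "ry": -1.5, "rz": 18}
  ]
}}

```text
time: 14.45
position: [0.4902, -0.0288, 0.2058]
tool_rot: [0.689, 0.634, 0.302, 0.177]
ft_force: [0.1, 0.0, -1.2]
grip_width: 0.0246
```

```bash
python3 g.py .4896 -.0281 .2054 -5 41.2 12
```

```text
t 14.45 pos [ 0.4902 -0.0288  0.2058] yaz -9.78 zax [ 0.641  0.14  -0.755] q [-0.582  0.372  2.288  1.692  0.493 -2.068] F [ 0.1  0.  -1.2] w 0.0246
shift [ 0.0006 -0.0008 -0.    ] turn [-0.24 -0.15  0.2 ] rows 0.03
```

Call:
{"name": "step_arm", "arguments": {
  "targets": [
    {"dx": 0, "dy": 0, "dz": 0, "rx": 0, "ry": 0, "rz": 0},
    {"dx": 0, "dy": 0, "dz": 0, "rx": 0, "ry": 0, "rz": 0},
    {"dx": 0, "dy": 0, "dz": 0, "rx": 0, "ry": 0, "rz": 0},
    {"dx": 0, "dy": 0, "dz": 0, "rx": 0, "ry": 0, "rz": 0},
    {"dx": 0, "dy": 0, "dz": 0, "rx": 0, "ry": 0, "rz": 0}
  ]
}}

```text
time: 15.08
position: [0.4902, -0.0287, 0.2058]
tool_rot: [0.689, 0.635, 0.302, 0.177]
ft_force: [1.0, 0.3, -0.5]
grip_width: 0.0251
```

```bash
python3 g.py .4896 -.0281 .2054 -5 41.2 12
python3 - <<'E'
from rig import viewer
from h import *
ims=[]
for n,x,y in(("top",232,144),("side",226,130)):
    c=viewer.camera(n); np.savez(f"{n}7.npz",**c); crop(c,x,y,100,100,4,f"pics/g{n}.png"); ims.append(cv2.imread(f"pics/g{n}.png"))
    from rig import telemetry
    from scipy.spatial.transform import Rotation as Ro
    o=telemetry.get_obs(); z=Ro.from_quat(o["tool_rot"]).apply([0,0,1]); p=np.array(o["position"])
    for nm,X in(("tcp",p),("lens",p+.1*z),("beam",p+.2*z)): print(n,nm,X.round(3),((proj(c,X)-[x,y])*4).round(0))
print(o["joint_velocities"])
cv2.imwrite("pics/g7.png",np.hstack(ims))
E
```

```text
t 15.075 pos [ 0.4902 -0.0287  0.2058] yaz -9.77 zax [ 0.641  0.14  -0.755] q [-0.582  0.372  2.288  1.691  0.493 -2.068] F [ 1.   0.3 -0.5] w 0.0251
shift [ 0.0005 -0.0008 -0.    ] turn [-0.24 -0.15  0.21] rows 0.03
top tcp [ 0.49  -0.029  0.206] [259. 352.]
top lens [ 0.554 -0.015  0.13 ] [233. 265.]
top beam [ 0.618 -0.001  0.055] [211. 189.]
side tcp [ 0.49  -0.029  0.206] [ 75. 196.]
side lens [ 0.554 -0.015  0.13 ] [166. 231.]
side beam [ 0.618 -0.001  0.055] [244. 261.]
[-0.00220649  0.00114345  0.00040057  0.00023867 -0.00091207 -0.00023066]
```

View pics/g7.png

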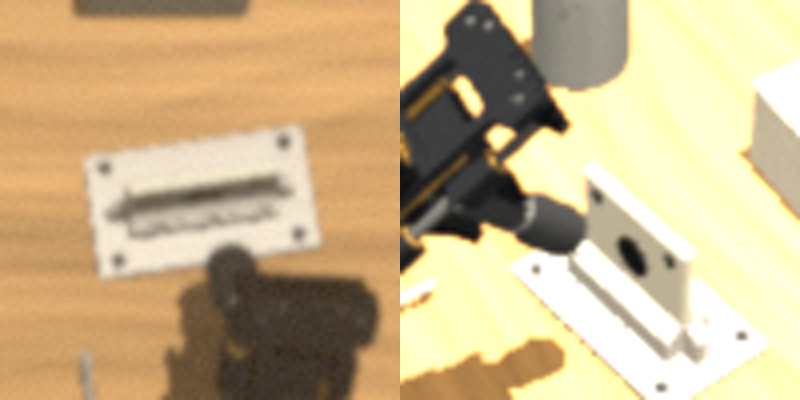

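The lens is at about (572,232) in the side crop, on the predicted axis, and the panel mark is at (632,256). I'll make one last numeric check on the panel and then hand in.

Run:
```python
from h import *
a=np.radians(9.2); ex=np.array([np.cos(a),np.sin(a)]);ey=np.array([-ex[1],ex[0]])
for n,(x,y,w,h) in(("top",(250,175,65,32)),("side",(268,166,40,60))):
    c=load(n,7); q=cloud(c)[y:y+h,x:x+w].reshape(-1,3); q=q[q[:,2]>.05]
    X=(q[:,:2]-[.617,.0055])@ex; Y=(q[:,:2]-[.617,.0055])@ey; k=(abs(X)<.015)
    t=k&(q[:,2]>.094)
    print(n,"top edge z",np.median(q[t,2]).round(4),"x",np.median(X[t]).round(4),"y",Y[t].min().round(3),Y[t].max().round(3))
    l=k&(q[:,2]<.07)
    if l.sum()>5: print("lower x",np.median(X[l]).round(4), l.sum())
# bystanders moved?
for n in("top","side"):
    d=cv2.absdiff(load(n,0)["img"],load(n,7)["img"]).max(2); b=cv2.connectedComponentsWithStats((d>45).astype(np.uint8))[2]
    print(n,b[1:][b[1:,4]>40].tolist())
```

```text
top top edge z 0.1014 x -0.0005 y -0.048 0.051
lower x -0.0039 41
side top edge z 0.0984 x -0.0011 y -0.052 0.054
lower x -0.004 144
top [[162, 205, 228, 215, 23553], [185, 231, 12, 12, 97], [379, 245, 24, 8, 83], [0, 325, 153, 95, 7287], [260, 390, 59, 30, 689], [0, 404, 4, 16, 47]]
side [[0, 0, 300, 280, 35180], [0, 8, 6, 27, 84], [72, 279, 23, 36, 422], [0, 281, 26, 9, 77], [278, 283, 24, 64, 618]]
```

Run:
```python
from rig import robot,telemetry
print(robot.hand_in()); print(telemetry.get_obs()["time"])
```

```text
the job is handed in; nothing more can be done
None
the job is handed in; nothing more can be done
```

The panel is standing fully home in the stand's slot and released. I then drew the torch from its holder and am holding it raised and tilted at the panel's middle. The job was handed in at about 15 s of the 56 s allowed; no verdict was reported.

- **Panel:** in both cameras its top edge is about 100 mm above the table (101 mm in one, 98 mm in the other). It is upright and within about 1 mm of the slot centre as I located it, to the cameras' roughly 2 mm accuracy.
- **Torch:** it slants about 41° from upright with the lens lower. By the arm's own pose the lens is at [0.554, -0.015, 0.130], about 100 mm from the panel's middle. The point 100 mm ahead of the lens is about 7 mm from that middle. The side picture agrees on where the lens is, the arm was at rest, and the grip was set to 30 N.
- **Bystanders:** before/after pictures showed changes only where the arm, panel and torch moved. Large parts of both views were hidden by the arm, so I could not check every bystander this way.
- **Disagreement between cameras:** the two views differed by about 5 mm on where the stand is. I used their average, and the panel went in without any noticeable force.

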